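# Put the lids back on the tea and coffee service

## Robot

A 7-joint arm with a two-finger parallel gripper is mounted at the origin on a cart in front of the work surface, level with it; the furniture and walls round the work are solid. World frame = base frame: x ahead of the robot, y to its left, z up, the work surface at z = 0. Lengths are in m, angles in rad, forces in N, time in s.
With the tool pointing down it reaches from about 0.425 to 0.925 m from the base axis. Payload 6.8 kg.
Tool frame: the origin (TCP) lies at the very end of the fingers, on their centre line; the grasp point (between the pads) lies 19 mm behind it; z points along the fingers, y is the line along which they close (so a half turn about z gives the same grasp; the last joint's range is limited). The gripper opens to 85 mm and grips with 20 to 120 N. Pads are 22 mm wide; open, the fingers measure 114 mm over their backs; the gripper's body (76 mm by 85 mm) begins 54 mm behind the grasp point. The pads swing forward as they close: fully open they stand 13 mm farther back than shut.
Start: joints at [-1.326, 0.477, 0.022, 1.555, -0.011, 1.109, -0.083], TCP at [0.233, 0.633, 0.231] pointing down, gripper open.
Joint ranges: [-2.96, 2.96], [-0.34, 2.1], [-1.41, 1.46], [0.24, 2.44], [-1.37, 4.51], [0.17, 1.92], [-2.96, 2.96]. Speed limits (rad/s): [2.39, 2.39, 3.14, 3.14, 3.14, 3.14, 3.14].

## Interface

Orientations are given as a unit quaternion [w, x, y, z].
In Python, from station import bot gives the robot as it stands.
- The arm moves only by the tool apply_moves, never from a script. Its argument "deltas" is a list of rows, each a list of 3 entries, a list of its own where there are three numbers: the closure, from 0 (fully open) to 1 (shut), then the shift along the tool's x, y, z in units of 0.2 m (1.0 is 0.2 m), then the turn about the tool's z in units of 2 pi rad (1.0 is 2 pi rad). A call has 1 to 12 rows; each row is the pose to reach, as a shift and turn from the pose commanded when the call began, along the tool's axes at that moment, turning the shorter way round; what a row does not reach only later rows make up. A row lasts 1/10 s, in which the tool goes at most 50 mm and 8.59 degrees, less where a joint would pass 70% of its speed; a pose out of reach is approached as far as the arm can. A call with a number of a shift or a turn outside -1 to 1 is refused whole. A call with a gripper value outside its range is refused whole. The fingers move at their own pace and stop on an object; "squeeze" is the grip in N (left out, the last holds). Time passes only in rows, so rows that repeat a pose let the fingers close. It gives the time, the measured TCP pose, the force, the opening and the grip force at its end, in the units of the state.
- bot.get_obs(): the state, without advancing time (a new reading comes with each control period).
- bot.read_camera(name): name is "side" or "top"; returns a dict with "color" (384x512x3 uint8, red, green, blue), "intrinsics" (3x3 intrinsics, pixels), "k1" (the pictures are not rectified: a ray, as slopes to the right and down, at radius r is drawn at 1 + k1 r^2 times it, then the intrinsics apply), "pose" (4x4, takes a point from camera to world coordinates). Camera axes: x right, y down, z forward; pixel columns grow to the right and rows downward; lengths in m; the calibration is good to about 2 mm. A picture is of the moment at which its call begins. There is no depth.
- bot.hand_in(): hands the job in; it is judged then, once.
Trained networks look in a picture, given as the dict that the camera call returned (one of the last four; its "shot" number tells which), for a name from the list of things; names that differ only in an ending like _2 or _b are one class to them, and where a whole thing is asked for, a point or a joint stands for the part that bears it (a point fixed in the world has none). Each returns a list of dicts, best first, with "confidence" (0 to 1); they miss things now and then, are a little off and sometimes report something else, mostly with a low value. They report only what shows in the picture. A call takes as long as a camera call. They do not tell look-alikes from the thing itself.
- bot.look_for(picture, target): "point" ([x, y, z] in m, in world coordinates, good to about 4 mm: the middle of the surface that is visible of it).
The state is a dict: "t": time; "q": joint angles; "joint_vel": joint speeds; "joint_torque": joint torques, N m; "eef_pos": TCP position; "tool_rot": TCP orientation; "contact_force": force on the tool from outside, world axes, zero at the start; "torque": the same for the moment, N m; "gripper_width": opening from 0.0 (shut) to 1.0 (fully open); "grasp_force": force on a finger pad.
Only numpy, scipy, OpenCV 4.12 (cv2) and the standard library are available. Lean on these libraries where they do the work, as an engineer would, in place of code of your own. Each camera call takes 0.05 s, during which the arm holds its last target. There are 200 camera calls.

## Task

The lids of the breakfast service have been washed and lie about on the worktop: put each one back on its own vessel, the largest white lid on the round teapot, the middle white one on the tall coffee pot, the smallest white one on the sugar bowl and the wooden one on the grey-green salt pot. Each lid must sit fully home and level, with its spigot down in the mouth and its flange flat on the rim. Lower the lids gently instead of dropping them, and leave the vessels and the teacup standing where they are.

Things in the scene. Friction and masses are not known exactly. Their poses are not given: they have to be found in the camera images.
- teapot_lid: Teapot lid: largest of three domed white lids, flange 90 mm across, right way up. Origin: centre of the flange's underside (sits on the rim), 9 mm above the worktop at the start; z up. Below it a spigot 67 mm across, tapering to 54 at its foot 9 mm down (mouth: 75). Round knob on the axis: 20 mm across from 26 to 34 mm above the origin, top at 39, thinner neck below, starting at 16.
- coffee_pot_lid: Coffee pot lid: middle one of three domed white lids, flange 73 mm across, right way up. Origin: centre of the flange's underside (sits on the rim), 9 mm above the worktop at the start; z up. Below it a spigot 55 mm across, tapering to 44 at its foot 9 mm down (mouth: 62). Round knob on the axis: 25 mm across from 21 to 29 mm above the origin, top at 34, thinner neck below, starting at 13.
- sugar_bowl_lid: Sugar bowl lid: smallest of three domed white lids, flange 62 mm across, right way up. Origin: centre of the flange's underside (sits on the rim), 9 mm above the worktop at the start; z up. Below it a spigot 47.6 mm across, tapering to 38 at its foot 9 mm down (mouth: 53). Round knob on the axis: 17 mm across from 20 to 27 mm above the origin, top at 32, thinner neck below, starting at 11.
- salt_lid: Salt pot lid: flat wooden disc with a wooden knob, flange 58 mm across, right way up. Origin: centre of the flange's underside (sits on the rim), 9 mm above the worktop at the start; z up. Below it a spigot 43 mm across, tapering to 34 at its foot 9 mm down (mouth: 49). Round knob on the axis: 24 mm across from 18 to 26 mm above the origin, top at 28.5, thinner neck below, starting at 9.
- teapot_mouth (a point): White round-bellied teapot with spout and ear handle, 124 mm wide, 206 mm from spout to handle, rim 113 mm above the worktop, 0.7 kg, without its lid. Loose. Point: centre of its open mouth, at the height of the rim; z up. The spout points along +y of the point's frame, the handle along -y; both reach 105 mm from it. The spout's tip is 2 mm higher than the rim.
- coffee_pot_mouth (a point): Tall slim white coffee pot with long spout and ear handle, 92 mm wide, 166 mm from spout to handle, rim 199 mm above the worktop, 0.75 kg, without its lid. Loose. Point: centre of its open mouth, at the height of the rim; z up. The spout points along +y of the point's frame, the handle along -y; both reach 90 mm from it and stay below the rim. Wall cupboards hang beyond x = 0.62.
- sugar_bowl_mouth (a point): Small open white sugar bowl, 67 mm across, rim 40 mm above the worktop. Loose. Point: centre of its open mouth, at the height of the rim; z up. Weighs 0.14 kg.
- salt_cellar_mouth (a point): Small open grey-green stoneware salt pot, 63 mm across, rim 36 mm above the worktop. Loose. Point: centre of its open mouth, at the height of the rim; z up. Weighs 0.12 kg.
- teacup: White teacup, 91 mm across and 72 mm high, standing upright among the things; not to be moved. Origin on the worktop under the cup, 16 mm from the cup's own axis towards the handle; the handle points along -y of its frame and reaches 61 mm from the origin.
There are look-alikes about, which are no part of the job. Several things have the shape of the salt_lid; the one meant has the colours described above.

How it is judged:
At the end, for the whole second after the job is handed in: Each of the four lids sits on its own vessel: its origin within 9 mm of the mouth's centre seen from above and within 4 mm of the rim's height, tilted less than 0.1 rad, at rest and released; all vessels and the teacup stand upright (within 0.1 rad) (horizontal distance between teapot_lid and teapot_mouth below 0.009 m and z of teapot_lid in the frame of teapot_mouth between -0.004 and 0.004 m and angle between each of teapot_lid, teapot_mouth, coffee_pot_lid, coffee_pot_mouth, sugar_bowl_lid, sugar_bowl_mouth, salt_lid, salt_cellar_mouth, teacup's own z axis and vertical below 0.1 rad and linear speed of each of teapot_lid, coffee_pot_lid, sugar_bowl_lid, salt_lid below 0.02 m/s and contact force between the fingers and teapot_lid below 0.05 N and horizontal distance between coffee_pot_lid and coffee_pot_mouth below 0.009 m and z of coffee_pot_lid in the frame of coffee_pot_mouth between -0.004 and 0.004 m and contact force between the fingers and coffee_pot_lid below 0.05 N and horizontal distance between sugar_bowl_lid and sugar_bowl_mouth below 0.009 m and z of sugar_bowl_lid in the frame of sugar_bowl_mouth between -0.004 and 0.004 m and contact force between the fingers and sugar_bowl_lid below 0.05 N and horizontal distance between salt_lid and salt_cellar_mouth below 0.009 m and z of salt_lid in the frame of salt_cellar_mouth between -0.004 and 0.004 m and contact force between the fingers and salt_lid below 0.05 N); the robot touches nothing.
It fails at once if a vessel is tipped by more than 20 degrees or pushed more than 40 mm (angle between any of teapot_mouth, coffee_pot_mouth, sugar_bowl_mouth, salt_cellar_mouth's own z axis and vertical above 0.35 rad or distance of any of teapot_mouth, coffee_pot_mouth, sugar_bowl_mouth, salt_cellar_mouth from where it was at the start of the episode above 0.04 m).
It fails at once if a lid is dropped or knocked away: it moves faster than 0.5 m/s out of the fingers (a fall of about 13 mm) ((linear speed of teapot_lid above 0.5 m/s and contact force between the fingers and teapot_lid below 0.02 N) or (linear speed of coffee_pot_lid above 0.5 m/s and contact force between the fingers and coffee_pot_lid below 0.02 N) or (linear speed of sugar_bowl_lid above 0.5 m/s and contact force between the fingers and sugar_bowl_lid below 0.02 N) or (linear speed of salt_lid above 0.5 m/s and contact force between the fingers and salt_lid below 0.02 N)).
It fails at once if the teacup is tipped by more than 20 degrees or pushed more than 30 mm (angle between teacup's own z axis and vertical above 0.35 rad or distance of teacup from where it was at the start of the episode above 0.03 m).
It also fails if it takes over 104 s, if anything falls off the work surface, if the arm or the gripper's body presses on something with over 40 N, if the wrist force passes 120 N, or if a joint passes its speed limit or range.

## Working session

There is one attempt and no reset: what is moved stays moved. The work goes in short steps, Python scripts to look and compute and a tool call to move; the robot and the scene stay as the last step left them, time stands still between calls to the robot, and variables do not carry over. Pictures are saved under pics/ and viewed, at most 14 in all, crops included, and the job is handed in when it is done.

Besides the shell and the picture viewer there is one more tool, called after "Request:" as name(argument=value, ...) on one line, values as JSON. apply_moves: Moves the arm, as the interface text tells. Its arguments: {"type":"object","properties":{"deltas":{"type":"array","items":{"type":"array"}},"squeeze":{"type":"number"}},"required":["deltas"]}

```bash
mkdir -p pics
python3 - <<'E'
from station import bot
import cv2
print(bot.get_obs())
for n in ["top","side"]:
    p=bot.read_camera(n); cv2.imwrite(f"pics/{n}0.png",p["color"][:,:,::-1])
    print(n,p["intrinsics"].tolist(),p["k1"],p["pose"].round(3).tolist())
    for t in "teapot_lid coffee_pot_lid sugar_bowl_lid salt_lid teapot_mouth coffee_pot_mouth sugar_bowl_mouth salt_cellar_mouth teacup".split():
        print(t,[([round(float(v),3) for v in d["point"]],round(d["confidence"],2)) for d in bot.look_for(p,t)][:5])
E
```

```text
{'t': 0.0, 'q': array([-1.32610287,  0.47782626,  0.02232775,  1.55647779, -0.01148923,
        1.10926507, -0.0830837 ]), 'joint_vel': array([ 1.06786922e-03,  1.99183985e-03, -7.08291946e-04, -1.93657958e-03,
       -8.60516549e-05, -2.28280500e-04,  2.11000394e-05]), 'joint_torque': array([-1.10190049e-03, -5.96434808e+01,  1.60742797e+00, -2.81206638e+01,
        1.24648085e-02,  9.30065929e-03, -2.45097971e-05]), 'eef_pos': array([0.23303061, 0.63286319, 0.23029681]), 'tool_rot': array([-9.14992814e-05,  1.75457159e-01,  9.84486633e-01, -9.19646811e-04]), 'contact_force': array([ 0.05825147, -0.24235168,  0.05165435]), 'torque': array([ 0.01995088,  0.03592424, -0.0181668 ]), 'grasp_force': 0.0, 'gripper_width': 1.002476293422762}
top [[440.8803781130505, 0.0, 259.75965624823425], [0.0, 440.8803781130505, 189.86700554896134], [0.0, 0.0, 1.0]] -0.11601530332811044 [[0.015, -0.983, 0.184, 0.251], [-0.999, -0.02, -0.026, 0.069], [0.029, -0.184, -0.983, 1.259], [0.0, 0.0, 0.0, 1.0]]
teapot_lid [([0.383, 0.245, 0.015], 0.94)]
coffee_pot_lid [([0.517, 0.11, 0.02], 0.66)]
sugar_bowl_li
[... 309 characters left out ...]
.207, 0.009], 0.93)]
teacup [([0.377, -0.047, 0.027], 0.64)]
side [[489.03704539062153, 0.0, 249.95614113436787], [0.0, 489.03704539062153, 198.83578641903074], [0.0, 0.0, 1.0]] 0.02006851157765435 [[-0.998, 0.045, -0.051, 0.531], [0.065, 0.42, -0.905, 1.459], [-0.02, -0.906, -0.422, 0.791], [0.0, 0.0, 0.0, 1.0]]
teapot_lid [([0.391, 0.258, 0.017], 0.73), ([0.388, -0.21, 0.032], 0.16)]
coffee_pot_lid []
sugar_bowl_lid []
salt_lid []
teapot_mouth [([0.491, -0.087, 0.081], 0.79)]
coffee_pot_mouth [([0.51, 0.433, 0.116], 0.63)]
sugar_bowl_mouth [([0.429, 0.102, 0.025], 0.73)]
salt_cellar_mouth [([0.388, -0.21, 0.033], 0.64), ([0.389, 0.261, 0.019], 0.62)]
teacup [([0.375, -0.017, 0.053], 0.76)]
```

Run:
```python
import cv2
for n in ["top","side"]:
    cv2.imwrite(f"pics/{n}0b.png",cv2.resize(cv2.imread(f"pics/{n}0.png"),(800,600),interpolation=cv2.INTER_CUBIC))
```

```text
(no output)
```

View pics/top0b.png

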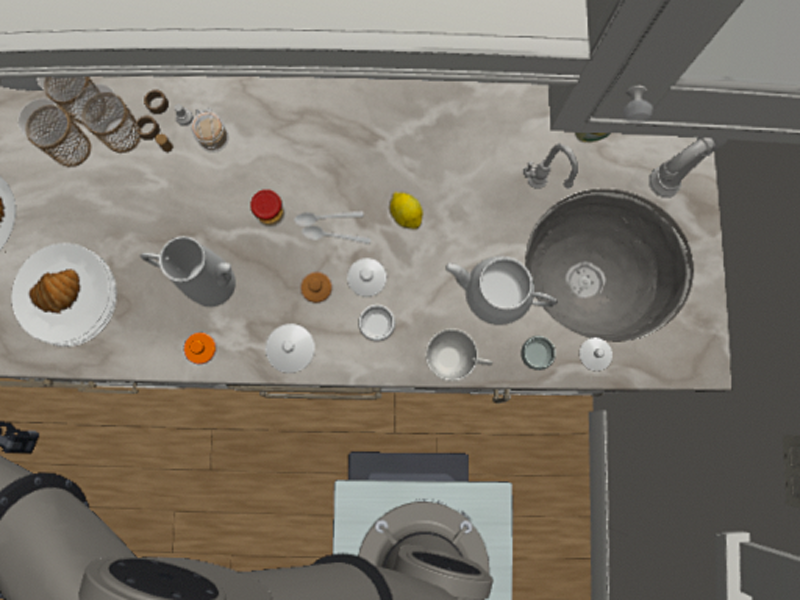

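View pics/side0b.png

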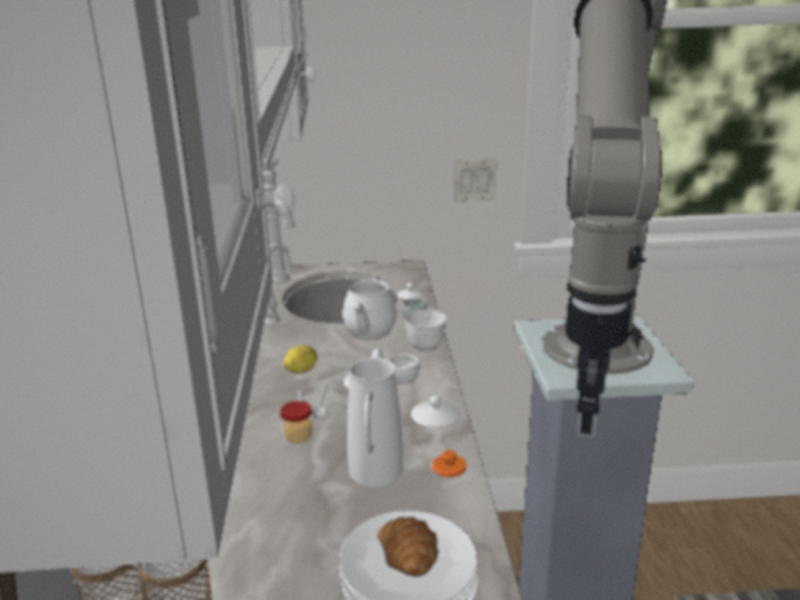

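The top picture (800x600) shows two discs that could be salt_lid: brown (316,287) and orange (200,348). Brown looks like wood, so it is my choice.

White lids:
- teapot lid (290,347)
- coffee lid (366,276)
- sugar lid (596,353)

Vessels and cup:
- coffee pot mouth (183,258)
- teapot mouth (503,285)
- sugar bowl (377,321)
- salt pot (538,352)
- teacup (450,353)

Next I fit circles of known size and height, and check them in crops.

```bash
cat > h.py <<'E'
import numpy as np, cv2
from station import bot
def dist(k1): return np.array([k1,0,0,0,0.])
def project(p,X):
    T=np.linalg.inv(p["pose"]); return cv2.projectPoints(np.asarray(X,float).reshape(-1,3),cv2.Rodrigues(T[:3,:3])[0],T[:3,3],p["intrinsics"],dist(p["k1"]))[0][:,0]
def unproject(p,uv,z):
    s=cv2.undistortPoints(np.array([[uv]],float),p["intrinsics"],dist(p["k1"]))[0,0]
    d=p["pose"][:3,:3]@[*s,1]; o=p["pose"][:3,3]; return o+d*(z-o[2])/d[2]
A=np.linspace(0,2*np.pi,72,endpoint=False); C=np.c_[np.cos(A),np.sin(A),0*A]
def circ(c,r): return np.asarray(c)+r*C
def samp(g,uv): return cv2.remap(g,uv[:,0].astype(np.float32),uv[:,1].astype(np.float32),cv2.INTER_LINEAR).ravel()
def fit(p,c0,r,rng=.015,w=.003):
    g=cv2.GaussianBlur(cv2.cvtColor(p["color"],cv2.COLOR_RGB2GRAY).astype(np.float32),(0,0),.7)
    best=(-1,None)
    for st,R in((.003,rng),(.001,.003)):
        b0=c0 if best[1] is None else best[1]
        for dx in np.arange(-R,R+1e-6,st):
            for dy in np.arange(-R,R+1e-6,st):
                c=b0+[dx,dy,0]
                d=samp(g,project(p,circ(c,r+w)))-samp(g,project(p,circ(c,r-w)))
                s=np.minimum(abs(d),40).mean()
                if s>best[0]: best=(s,c)
    return best
# name: (800x600 pixel of centre, z of circle, radius)
O=dict(teapot_lid=((290,347),.010,.045),coffee_lid=((366,278),.010,.0365),sugar_lid=((596,354),.010,.031),salt_lid=((316,288),.012,.029),
 teapot=((503,285),.113,.0375),coffee=((183,258),.199,.031),sugar=((377,321),.040,.0265),salt=((538,351),.036,.0245),orange=((200,348),.012,.029))
KN=dict(teapot_lid=.048,coffee_lid=.043,sugar_lid=.041,salt_lid=.0375)
E
python3 - <<'E'
from h import *
p=bot.read_camera("top"); im=p["color"][:,:,::-1].copy()
tiles=[]
for n,(uv,z,r) in O.items():
    c0=unproject(p,np.array(uv)*.64,z); s,c=fit(p,c0,r)
    ctr=project(p,c)[0]
    M=np.array([[4.5,0,112-4.5*ctr[0]],[0,4.5,112-4.5*ctr[1]]])
    t=cv2.warpAffine(im,M,(225,195),flags=cv2.INTER_CUBIC)
    f=lambda X:(np.c_[project(p,X),np.ones(len(X))]@M.T).round().astype(int)
    for q in f(circ(c,r))[::2]: cv2.circle(t,tuple(map(int,q)),0,(0,0,255),-1)
    if n in KN: cv2.drawMarker(t,tuple(map(int,f([[c[0],c[1],KN[n]]])[0])),(255,0,0),0,8)
    cv2.putText(t,n,(2,12),0,.4,(0,255,255)); tiles.append(t)
    print(n,c.round(3),round(s,1),"R",np.hypot(*c[:2]).round(3))
cv2.imwrite("pics/m1.png",np.vstack([np.hstack(tiles[i:i+3]) for i in(0,3,6)]))
E
```

```text
teapot_lid [0.389 0.247 0.01 ] 24.0 R 0.461
coffee_lid [0.524 0.111 0.01 ] 23.6 R 0.536
sugar_lid [ 0.388 -0.317  0.01 ] 29.8 R 0.501
salt_lid [0.5   0.203 0.012] 34.5 R 0.54
teapot [ 0.485 -0.125  0.113] 26.5 R 0.501
coffee [0.506 0.399 0.199] 40.0 R 0.645
sugar [0.429 0.087 0.04 ] 30.5 R 0.438
salt [ 0.376 -0.196  0.036] 30.9 R 0.424
orange [0.382 0.411 0.012] 28.3 R 0.561
```

View pics/m1.png

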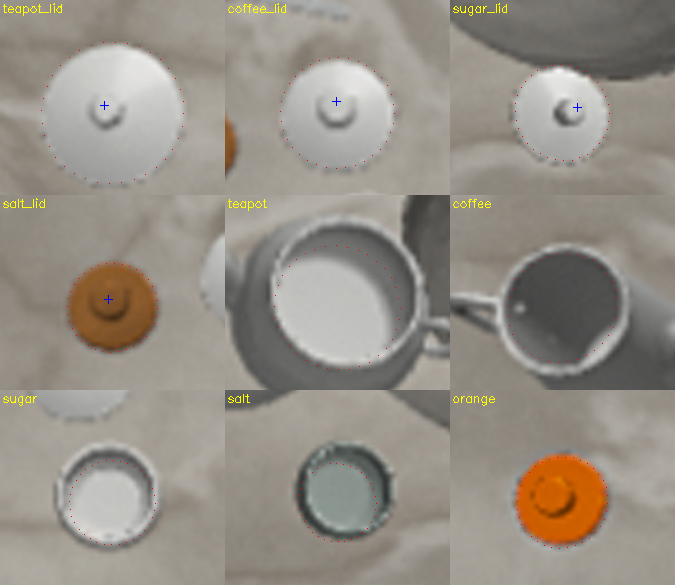

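The brown disc at (316,287) is the wooden lid, and the orange one is the look-alike. The lid fits are good, but the vessel fits caught the inner floors. I refit the vessels on the outer rim edge, starting from the rims seen in the crops.

Run:
```python
from h import *
p=bot.read_camera("top"); im=p["color"][:,:,::-1].copy()
V=dict(teapot=([.485,-.125,.113],(11,-14),(.0385,.046)),coffee=([.506,.399,.199],(1,3),(.032,.038)),sugar=([.429,.087,.04],(-4.5,-7.5),(.0285,.035)),salt=([.376,-.196,.036],(7.5,-12),(.0265,.033)))
tiles=[]
for n,(c,d,(r0,r1)) in V.items():
    c0=unproject(p,project(p,c)[0]+np.array(d)/4.5,c[2])
    res=[(*fit(p,c0,r,.006,.002),r) for r in np.arange(r0,r1,.001)]
    s,c,r=max(res,key=lambda t:t[0])
    print(n,"eye",c0.round(4),"fit",c.round(4),round(s,1),"r",round(r,4))
    ctr=project(p,c0)[0]; M=np.array([[6,0,150-6*ctr[0]],[0,6,150-6*ctr[1]]])
    t=cv2.warpAffine(im,M,(300,300),flags=cv2.INTER_CUBIC)
    for q in (np.c_[project(p,circ(c,r)),np.ones(72)]@M.T)[::2].round().astype(int): cv2.circle(t,tuple(map(int,q)),1,(0,0,255),-1)
    tiles.append(t)
cv2.imwrite("pics/m2.png",np.vstack([np.hstack(tiles[:2]),np.hstack(tiles[2:])]))
```

```text
teapot eye [ 0.4936 -0.1317  0.113 ] fit [ 0.4916 -0.1287  0.113 ] 36.1 r 0.0435
coffee eye [0.5043 0.3983 0.199 ] fit [0.5073 0.4003 0.199 ] 37.9 r 0.032
sugar eye [0.4336 0.0899 0.04  ] fit [0.4326 0.0909 0.04  ] 32.7 r 0.0295
salt eye [ 0.3836 -0.2009  0.036 ] fit [ 0.3846 -0.2039  0.036 ] 32.2 r 0.0265
```

View pics/m2.png

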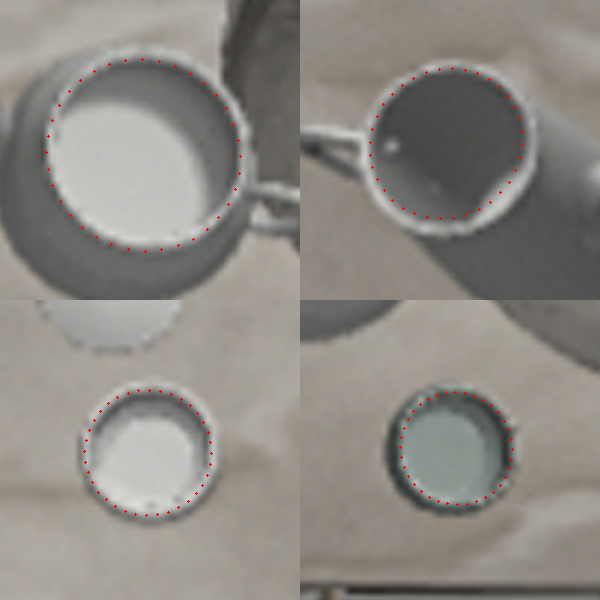

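Refit radii match the sizes given, and eye and fit agree within about 3 mm. I use these mouth centres:
- teapot (.4945,-.130)
- coffee pot (.505,.3985)
- sugar bowl (.4335,.090)
- salt pot (.384,-.2015)

First I lift the tool and square it to the world axes.

Request:
apply_moves(deltas=[[0.4, [-0.2, -0.17, -0.2], -0.02], [0.4, [-0.4, -0.34, -0.4], -0.04], [0.4, [-0.6, -0.5, -0.45], -0.056], [0.4, [-0.78, -0.67, -0.45], -0.056], [0.4, [-0.78, -0.67, -0.45], -0.056], [0.4, [-0.78, -0.67, -0.45], -0.056], [0.4, [-0.78, -0.67, -0.45], -0.056], [0.4, [-0.78, -0.67, -0.45], -0.056]])

```text
t: 1.9
eef_pos: [0.3322, 0.4549, 0.3211]
tool_rot: [-0.0, -0.0, 1.0, 0.0]
contact_force: [0.1, 0.1, 0.6]
gripper_width: 0.598
grasp_force: 0.0
```

```bash
cat > g.py <<'E'
# python3 g.py x y z : shift in tool units towards a TCP position with tool y along world y
import sys,numpy as np
from scipy.spatial.transform import Rotation as R
from station import bot
o=bot.get_obs(); q=o["tool_rot"]; m=R.from_quat(q,scalar_first=True).as_matrix()
print("t",o["t"],"tcp",o["eef_pos"].round(4),"F",np.round(o["contact_force"],1),"w",round(o["gripper_width"],3),"grip",o["grasp_force"])
print("yaw err deg (turn units)",np.degrees(np.arctan2(-m[0,1],m[1,1])).round(2),(np.arctan2(-m[0,1],m[1,1])/2/np.pi).round(4),"tilt",np.degrees(np.arccos(-m[2,2])).round(2),"q",o["q"].round(2))
if len(sys.argv)>1: print("shift",(m.T@(np.array(sys.argv[1:4],float)-o["eef_pos"])/.2).round(3))
E
python3 g.py .5 .203 .12
```

```text
t 1.9 tcp [0.3322 0.4549 0.3211] F [0.1 0.1 0.6] w 0.598 grip 0.0
yaw err deg (turn units) 0.06 0.0002 tilt 0.04 q [-1.06  0.22  0.01  1.71 -0.    1.21  0.52]
shift [-0.838 -1.26   1.005]
```

Request:
apply_moves(deltas=[[0.4, [-0.1, -0.25, 0], 0], [0.4, [-0.2, -0.5, 0], 0], [0.4, [-0.3, -0.75, 0], 0], [0.4, [-0.34, -0.95, 0.1], 0], [0.4, [-0.34, -0.95, 0.1], 0], [0.4, [-0.34, -0.95, 0.1], 0]])

```text
t: 2.5
eef_pos: [0.4008, 0.2635, 0.3007]
tool_rot: [-0.001, 0.001, 1.0, -0.0]
contact_force: [-0.7, 0.6, 0.6]
gripper_width: 0.597
grasp_force: 0.0
```

Request:
apply_moves(deltas=[[0.4, [-0.2, -0.15, 0.1], 0], [0.4, [-0.4, -0.31, 0.3], 0], [0.4, [-0.5, -0.31, 0.5], 0], [0.4, [-0.5, -0.31, 0.7], 0], [0.4, [-0.5, -0.31, 0.9], 0], [0.4, [-0.5, -0.31, 1.0], 0], [0.4, [-0.5, -0.31, 1.0], 0], [0.4, [-0.5, -0.31, 1.0], 0]])

```text
t: 3.3
eef_pos: [0.5012, 0.2041, 0.1015]
tool_rot: [-0.0, -0.001, 1.0, 0.0]
contact_force: [0.7, 0.9, -0.1]
gripper_width: 0.596
grasp_force: 0.0
```

```bash
python3 g.py .5 .203 .022
python3 - <<'E'
from h import *
p=bot.read_camera("side"); im=p["color"][:,:,::-1]
u=project(p,[[.5,.203,.05]])[0]; x,y=int(u[0]),int(u[1]); print(u)
cv2.imwrite("pics/s1.png",cv2.resize(im[max(0,y-75):y+45,max(0,x-80):x+80],None,fx=5,fy=5,interpolation=cv2.INTER_CUBIC))
E
```

```text
t 3.3 tcp [0.5012 0.2041 0.1015] F [ 0.7  0.9 -0.1] w 0.596 grip 0.0
yaw err deg (turn units) 0.12 0.0003 tilt 0.04 q [-0.65  0.43  0.19  2.   -0.12  0.72  1.18]
shift [ 0.006 -0.006  0.398]
[237.62341498 246.82065838]
```

View pics/s1.png

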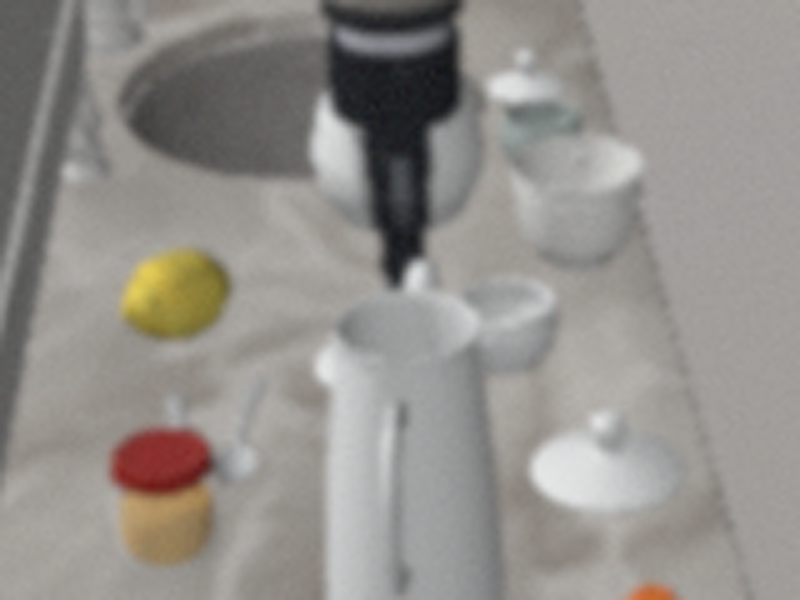

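The side view hides the salt lid behind the coffee pot, and the gripper hangs freely above it. I descend and grip.

Request:
apply_moves(deltas=[[0.4, [0, 0, 0.15], 0], [0.4, [0, 0, 0.3], 0], [0.4, [0, 0, 0.35], 0], [0.4, [0, 0, 0.39], 0], [0.4, [0, 0, 0.39], 0], [0.6, [0, 0, 0.39], 0], [0.8, [0, 0, 0.39], 0], [1, [0, 0, 0.39], 0], [1, [0, 0, 0.39], 0], [1, [0, 0, 0.39], 0], [1, [0, 0, 0.39], 0], [1, [0, 0, 0.39], 0]], squeeze=30)

```text
t: 4.55
eef_pos: [0.502, 0.2022, 0.0245]
tool_rot: [0.001, 0.001, 1.0, 0.001]
contact_force: [-1.4, 0.2, 6.7]
gripper_width: 0.264
grasp_force: 29.4
```

Request:
apply_moves(deltas=[[1, [0, 0, -0.03], 0], [1, [0, 0, -0.1], 0], [1, [0, 0, -0.25], 0], [1, [0, 0, -0.4], 0], [1, [0, 0, -0.6], 0], [1, [0, 0, -0.8], 0], [1, [0, 0, -0.8], 0], [1, [0, 0, -0.8], 0]])

```text
t: 5.35
eef_pos: [0.5015, 0.2018, 0.185]
tool_rot: [0.001, 0.001, 1.0, 0.001]
contact_force: [0.2, -0.3, -1.4]
gripper_width: 0.258
grasp_force: 29.6
```

```bash
python3 g.py .4 .1 .2
python3 - <<'E'
from h import *
p=bot.read_camera("side"); im=p["color"][:,:,::-1]
u=project(p,[[.5,.203,.17]])[0]; x,y=int(u[0]),int(u[1]); print(u)
cv2.imwrite("pics/s2.png",cv2.resize(im[max(0,y-45):y+45,max(0,x-60):x+60],None,fx=6,fy=6,interpolation=cv2.INTER_CUBIC))
E
```

```text
t 5.35 tcp [0.5015 0.2018 0.185 ] F [ 0.2 -0.3 -1.4] w 0.258 grip 29.553858716099057
yaw err deg (turn units) -0.06 -0.0002 tilt 0.17 q [-0.68  0.31  0.22  1.94 -0.09  0.9   1.15]
shift [ 0.507 -0.51  -0.077]
[236.35190527 210.56955262]
```

View pics/s2.png

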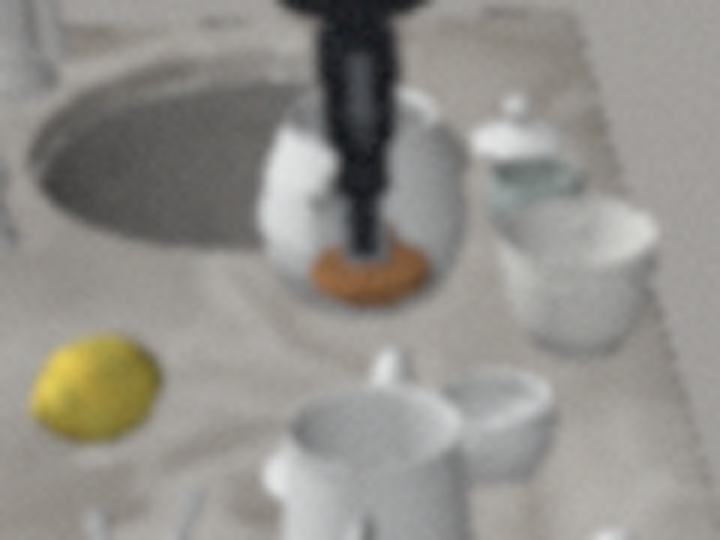

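The wooden lid hangs level in the fingers, centre around (371,272) against fingers at (365,240). I carry it to the salt pot.

Request:
apply_moves(deltas=[[1, [0.04, -0.08, -0.03], 0], [1, [0.1, -0.22, -0.1], 0], [1, [0.16, -0.4, -0.1], 0], [1, [0.21, -0.6, -0.1], 0], [1, [0.26, -0.8, -0.1], 0], [1, [0.3, -0.94, -0.1], 0], [1, [0.3, -1.0, -0.1], 0], [1, [0.3, -1.0, -0.1], 0]])

```text
t: 6.2
eef_pos: [0.4399, -0.0002, 0.2028]
tool_rot: [-0.001, 0.002, 1.0, -0.0]
contact_force: [0.2, 0.8, -0.4]
gripper_width: 0.256
grasp_force: 29.6
```

Request:
apply_moves(deltas=[[1, [0.02, -0.08, 0], 0], [1, [0.07, -0.22, 0], 0], [1, [0.12, -0.4, 0], 0], [1, [0.18, -0.6, 0], 0], [1, [0.24, -0.8, 0], 0], [1, [0.27, -0.94, 0], 0], [1, [0.28, -1.0, 0], 0], [1, [0.28, -1.0, 0], 0], [1, [0.28, -1.0, 0], 0]])

```text
t: 7.1
eef_pos: [0.3853, -0.1969, 0.203]
tool_rot: [-0.0, -0.0, 1.0, 0.0]
contact_force: [0.3, 1.1, -0.6]
gripper_width: 0.26
grasp_force: 29.6
```

```bash
python3 g.py .3855 -.2025 .0515
```

```text
t 7.1 tcp [ 0.3853 -0.1969  0.203 ] F [ 0.3  1.1 -0.6] w 0.26 grip 29.563000164635014
yaw err deg (turn units) 0.04 0.0001 tilt 0.04 q [-0.16  0.1   0.53  2.16 -0.07  0.89  1.98]
shift [-0.001 -0.028  0.758]
```

Request:
apply_moves(deltas=[[1, [0, -0.028, 0.1], 0], [1, [0, -0.028, 0.25], 0], [1, [0, -0.028, 0.4], 0], [1, [0, -0.028, 0.55], 0], [1, [0, -0.028, 0.63], 0], [1, [0, -0.028, 0.65], 0], [1, [0, -0.028, 0.67], 0], [1, [0, -0.028, 0.69], 0], [1, [0, -0.028, 0.71], 0], [1, [0, -0.028, 0.73], 0], [1, [0, -0.028, 0.73], 0]])

```text
t: 8.2
eef_pos: [0.3846, -0.2037, 0.0572]
tool_rot: [-0.0, 0.0, 1.0, 0.0]
contact_force: [0.9, 0.3, -0.3]
gripper_width: 0.257
grasp_force: 29.6
```

```bash
python3 g.py .3855 -.2025 .0515
python3 - <<'E'
from h import *
p=bot.read_camera("side"); im=p["color"][:,:,::-1]
u=project(p,[[.385,-.2,.05]])[0]; x,y=int(u[0]),int(u[1])
cv2.imwrite("pics/s3.png",cv2.resize(im[max(0,y-40):y+35,max(0,x-50):x+50],None,fx=8,fy=8,interpolation=cv2.INTER_CUBIC))
E
```

```text
t 8.2 tcp [ 0.3846 -0.2037  0.0572] F [ 0.9  0.3 -0.3] w 0.257 grip 29.564015768410172
yaw err deg (turn units) -0.05 -0.0002 tilt 0.01 q [-0.01  0.4   0.43  2.27 -0.32  0.53  2.24]
shift [-0.004  0.006  0.028]
```

View pics/s3.png

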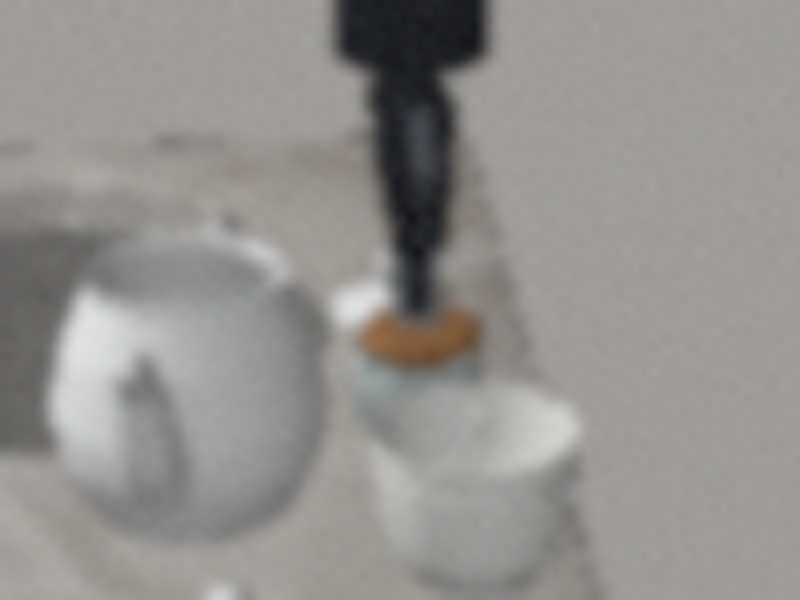

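The lid (420,337) is centred over the pot, whose edges are at about 355 and 485. I lower the last 6 mm.

Request:
apply_moves(deltas=[[1, [0, 0.003, 0.006], 0], [1, [0, 0.003, 0.012], 0], [1, [0, 0.003, 0.018], 0], [1, [0, 0.003, 0.024], 0], [1, [0, 0.003, 0.029], 0], [1, [0, 0.003, 0.029], 0], [1, [0, 0.003, 0.029], 0]])

```text
t: 8.95
eef_pos: [0.3848, -0.2033, 0.0516]
tool_rot: [0.0, 0.001, 1.0, 0.0]
contact_force: [-0.1, 0.3, 2.1]
gripper_width: 0.257
grasp_force: 29.8
```

Request:
apply_moves(deltas=[[1, [0, 0, 0.004], 0], [1, [0, 0, 0.006], 0], [0.9, [0, 0, 0.006], 0], [0.65, [0, 0, 0.006], 0], [0.55, [0, 0, 0.006], 0], [0.4, [0, 0, 0.006], 0], [0.4, [0, 0, 0.006], 0], [0.4, [0, 0, 0.006], 0], [0.4, [0, 0, -0.1], 0], [0.4, [0, 0, -0.3], 0], [0.4, [0, 0, -0.5], 0], [0.4, [0, 0, -0.5], 0]])

```text
t: 10.15
eef_pos: [0.3875, -0.2046, 0.1555]
tool_rot: [0.004, 0.001, 1.0, -0.001]
contact_force: [1.3, 0.6, -0.2]
gripper_width: 0.601
grasp_force: 0.0
```

Request:
apply_moves(deltas=[[0.4, [0, -0.2, 0], 0], [0.4, [-0.015, -0.4, 0.1], 0], [0.4, [-0.015, -0.57, 0.2], 0], [0.4, [-0.015, -0.57, 0.35], 0], [0.4, [-0.015, -0.57, 0.45], 0], [0.4, [-0.015, -0.57, 0.45], 0], [0.4, [-0.015, -0.57, 0.45], 0]])

```text
t: 10.85
eef_pos: [0.3871, -0.3171, 0.0613]
tool_rot: [-0.001, 0.001, 1.0, 0.0]
contact_force: [-0.5, -0.3, 1.1]
gripper_width: 0.6
grasp_force: 0.0
```

```bash
python3 g.py .388 -.318 .024
python3 - <<'E'
from h import *
ps=[bot.read_camera(n) for n in("side","top")]; T=[]
for p,X in zip(ps,([.385,-.25,.05],[.385,-.25,.04])):
    im=p["color"][:,:,::-1]; u=project(p,[X])[0]; x,y=map(int,u)
    c=im[y-40:y+35,max(0,x-50):x+50]; print(c.shape); T.append(cv2.resize(c,(400,300),interpolation=cv2.INTER_CUBIC))
cv2.imwrite("pics/s4.png",np.hstack(T))
E
```

```text
t 10.85 tcp [ 0.3871 -0.3171  0.0613] F [-0.5 -0.3  1.1] w 0.6 grip 0.0
yaw err deg (turn units) -0.07 -0.0002 tilt 0.08 q [ 0.18  0.48  0.48  2.13 -0.38  0.62  2.49]
shift [-0.005 -0.004  0.186]
(75, 100, 3)
(75, 100, 3)
```

View pics/s4.png

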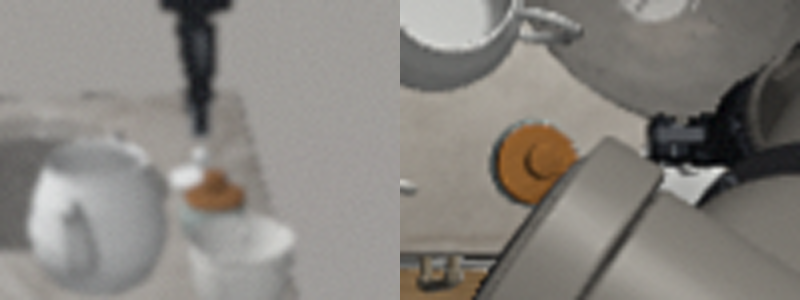

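The wooden lid sits on the salt pot, left tile (213,190) and right tile (540,165). The gripper is over the sugar lid's knob at (198,158). I descend and grip.

Request:
apply_moves(deltas=[[0.4, [-0.005, -0.004, 0.08], 0], [0.4, [-0.005, -0.004, 0.15], 0], [0.4, [-0.005, -0.004, 0.186], 0], [0.4, [-0.005, -0.004, 0.186], 0], [0.6, [-0.005, -0.004, 0.186], 0], [0.75, [-0.005, -0.004, 0.186], 0], [1, [-0.005, -0.004, 0.186], 0], [1, [-0.005, -0.004, 0.186], 0], [1, [-0.005, -0.004, 0.186], 0], [1, [-0.005, -0.004, 0.186], 0], [1, [-0.005, -0.004, 0.186], 0]])

```text
t: 12.05
eef_pos: [0.3889, -0.3181, 0.0246]
tool_rot: [0.0, 0.0, 1.0, -0.0]
contact_force: [-0.2, 1.7, 5.2]
gripper_width: 0.18
grasp_force: 29.6
```

Request:
apply_moves(deltas=[[1, [0, 0, -0.03], 0], [1, [0, 0, -0.1], 0], [1, [0, 0, -0.25], 0], [1, [0, 0, -0.4], 0], [1, [0, 0.02, -0.6], 0], [1, [0, 0.1, -0.8], 0], [1, [0, 0.22, -0.9], 0], [1, [0, 0.4, -0.9], 0], [1, [0, 0.6, -0.9], 0], [1, [0, 0.8, -0.9], 0], [1, [0, 0.95, -0.9], 0], [1, [0, 1, -0.9], 0]])

```text
t: 13.25
eef_pos: [0.3883, -0.1154, 0.2048]
tool_rot: [0.0, -0.001, 1.0, 0.001]
contact_force: [-0.5, -0.8, 0.3]
gripper_width: 0.176
grasp_force: 29.4
```

Request:
apply_moves(deltas=[[1, [0, 0.1, 0], 0], [1, [-0.05, 0.25, 0], 0], [1, [-0.1, 0.45, 0], 0], [1, [-0.15, 0.65, 0], 0], [1, [-0.2, 0.85, 0], 0], [1, [-0.2, 1, 0], 0], [1, [-0.2, 1, 0], 0], [1, [-0.2, 1, 0], 0]])

```text
t: 14.05
eef_pos: [0.4291, 0.0812, 0.2045]
tool_rot: [0.0, 0.0, 1.0, -0.0]
contact_force: [-1.2, 0.1, 0.1]
gripper_width: 0.172
grasp_force: 29.4
```

```bash
python3 g.py .434 .089 .0556
```

```text
t 14.05 tcp [0.4291 0.0812 0.2045] F [-1.2  0.1  0.1] w 0.172 grip 29.4256160481018
yaw err deg (turn units) -0.04 -0.0001 tilt 0.04 q [-0.61  0.11  0.3   2.14 -0.04  0.9   1.29]
shift [-0.025  0.039  0.745]
```

Request:
apply_moves(deltas=[[1, [-0.025, 0.039, 0.1], 0], [1, [-0.025, 0.039, 0.25], 0], [1, [-0.025, 0.039, 0.4], 0], [1, [-0.025, 0.039, 0.55], 0], [1, [-0.025, 0.039, 0.62], 0], [1, [-0.025, 0.039, 0.65], 0], [1, [-0.025, 0.039, 0.67], 0], [1, [-0.025, 0.039, 0.69], 0], [1, [-0.025, 0.039, 0.71], 0], [1, [-0.025, 0.039, 0.71], 0], [1, [-0.025, 0.039, 0.71], 0]])

```text
t: 15.15
eef_pos: [0.4342, 0.0898, 0.0626]
tool_rot: [0.0, 0.0, 1.0, 0.0]
contact_force: [0.2, -0.1, -0.7]
gripper_width: 0.173
grasp_force: 29.4
```

```bash
python3 g.py .434 .089 .0556
python3 - <<'E'
from h import *
p=bot.read_camera("side"); T=[]
im=p["color"][:,:,::-1]; x,y=map(int,project(p,[[.434,.09,.04]])[0])
cv2.imwrite("pics/s5.png",cv2.resize(im[y-30:y+30,x-40:x+40],(640,480),interpolation=cv2.INTER_CUBIC))
E
```

```text
t 15.15 tcp [0.4342 0.0898 0.0626] F [ 0.2 -0.1 -0.7] w 0.173 grip 29.43126917030895
yaw err deg (turn units) -0.06 -0.0002 tilt 0.03 q [-0.55  0.37  0.24  2.24 -0.17  0.54  1.4 ]
shift [ 0.001 -0.004  0.035]
```

View pics/s5.png

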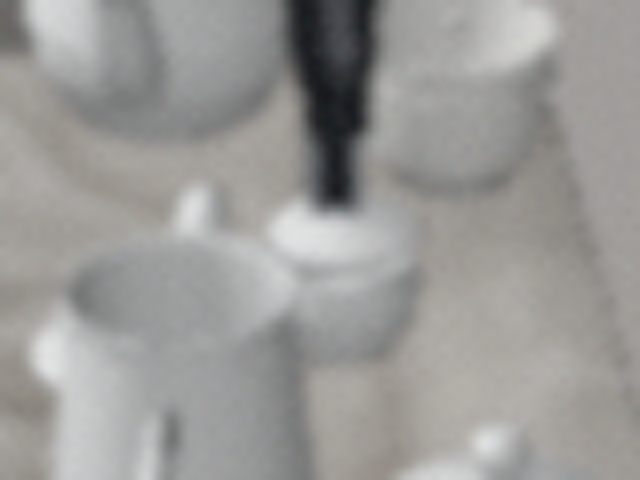

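The lid (270–415, y 230) lines up with the bowl, whose right edge is at 420. I lower it and release.

Request:
apply_moves(deltas=[[1, [0, 0, 0.008], 0], [1, [0, 0, 0.016], 0], [1, [0, 0, 0.024], 0], [1, [0, 0, 0.032], 0], [1, [0, 0, 0.036], 0], [1, [0, 0, 0.036], 0]])

```text
t: 15.8
eef_pos: [0.4345, 0.0899, 0.0554]
tool_rot: [0.0, 0.001, 1.0, 0.0]
contact_force: [-0.5, 0.4, 4.4]
gripper_width: 0.176
grasp_force: 29.9
```

Request:
apply_moves(deltas=[[1, [0, 0, 0.003], 0], [0.9, [0, 0, 0.003], 0], [0.7, [0, 0, 0.003], 0], [0.6, [0, 0, 0.003], 0], [0.4, [0, 0, 0.003], 0], [0.4, [0, 0, 0.003], 0], [0.4, [0, 0, 0.003], 0], [0.4, [0, 0, -0.1], 0], [0.4, [0, 0, -0.3], 0], [0.4, [0, 0, -0.4], 0], [0.4, [0, 0, -0.4], 0]])

```text
t: 16.9
eef_pos: [0.4359, 0.0903, 0.1375]
tool_rot: [0.003, 0.0, 1.0, 0.001]
contact_force: [0.2, -0.1, 0.1]
gripper_width: 0.595
grasp_force: 0.0
```

```bash
python3 g.py .524 .110 .065
```

```text
t 16.9 tcp [0.4359 0.0903 0.1375] F [ 0.2 -0.1  0.1] w 0.595 grip 0.0
yaw err deg (turn units) -0.06 -0.0002 tilt 0.32 q [-0.6   0.23  0.3   2.2  -0.1   0.72  1.33]
shift [-0.439  0.098  0.365]
```

Request:
apply_moves(deltas=[[0.4, [-0.2, 0.05, 0], 0], [0.4, [-0.4, 0.1, 0.05], 0], [0.4, [-0.45, 0.1, 0.25], 0], [0.4, [-0.45, 0.1, 0.4], 0], [0.4, [-0.45, 0.1, 0.5], 0], [0.4, [-0.45, 0.1, 0.54], 0], [0.4, [-0.45, 0.1, 0.54], 0], [0.6, [-0.45, 0.1, 0.54], 0], [1, [-0.45, 0.1, 0.54], 0], [1, [-0.45, 0.1, 0.54], 0], [1, [-0.45, 0.1, 0.54], 0], [1, [-0.45, 0.1, 0.54], 0]])

```text
t: 18.1
eef_pos: [0.5248, 0.1099, 0.0282]
tool_rot: [0.001, 0.0, 1.0, 0.0]
contact_force: [-0.5, 0.7, 6.7]
gripper_width: 0.265
grasp_force: 29.8
```

Request:
apply_moves(deltas=[[1, [0, 0, -0.03], 0], [1, [0, 0, -0.1], 0], [1, [0, 0, -0.25], 0], [1, [0, 0, -0.45], 0], [1, [0, 0, -0.65], 0], [1, [0, 0, -0.85], 0], [1, [0, 0, -1], 0], [1, [0, 0, -1], 0]])

```text
t: 18.9
eef_pos: [0.5266, 0.11, 0.2326]
tool_rot: [0.004, 0.001, 1.0, 0.002]
contact_force: [-0.4, -0.4, -1.0]
gripper_width: 0.268
grasp_force: 29.6
```

Request:
apply_moves(deltas=[[1, [0, 0.08, -0.1], 0], [1, [0, 0.2, -0.25], 0], [1, [0.05, 0.35, -0.35], 0], [1, [0.05, 0.5, -0.35], 0], [1, [0.09, 0.7, -0.35], 0], [1, [0.09, 0.85, -0.35], 0], [1, [0.09, 0.97, -0.35], 0], [1, [0.09, 1, -0.35], 0], [1, [0.09, 1, -0.35], 0]])

```text
t: 19.8
eef_pos: [0.5056, 0.3098, 0.2966]
tool_rot: [-0.0, -0.0, 1.0, -0.001]
contact_force: [0.9, -1.0, -0.9]
gripper_width: 0.271
grasp_force: 29.6
```

```bash
python3 g.py .506 .3975 .2182
python3 - <<'E'
from h import *
ps=[bot.read_camera(n) for n in("side","top")]; T=[]
for p,X in zip(ps,([.506,.35,.22],[.42,.03,.06])):
    im=p["color"][:,:,::-1]; u=project(p,[X])[0]; x,y=map(int,u)
    c=im[y-50:y+55,x-70:x+70]; T.append(cv2.resize(c,(400,300),interpolation=cv2.INTER_CUBIC))
cv2.imwrite("pics/s6.png",np.hstack(T))
E
```

```text
t 19.8 tcp [0.5056 0.3098 0.2966] F [ 0.9 -1.  -0.9] w 0.271 grip 29.64869621442631
yaw err deg (turn units) 0.02 0.0001 tilt 0.08 q [-0.85  0.29  0.24  1.69 -0.07  1.17  0.99]
shift [-0.002  0.439  0.391]
```

View pics/s6.png

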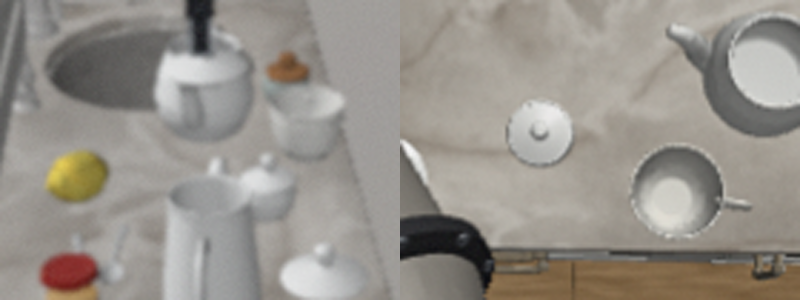

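The sugar lid sits on its bowl, left tile (268,185) and right tile (540,132). The coffee lid is held. I move it over the pot and lower it to just above the rim.

Request:
apply_moves(deltas=[[1, [0, 0.1, 0], 0], [1, [0, 0.22, 0], 0], [1, [0, 0.34, 0], 0], [1, [0, 0.42, 0], 0], [1, [0, 0.439, 0.05], 0], [1, [0, 0.439, 0.15], 0], [1, [0, 0.439, 0.25], 0], [1, [0, 0.439, 0.29], 0], [1, [0, 0.439, 0.32], 0], [1, [0, 0.439, 0.34], 0], [1, [0, 0.439, 0.34], 0], [1, [0, 0.439, 0.34], 0]])

```text
t: 21.1
eef_pos: [0.5067, 0.3976, 0.2299]
tool_rot: [0.0, 0.001, 1.0, 0.0]
contact_force: [0.6, 0.6, -0.4]
gripper_width: 0.266
grasp_force: 29.6
```

```bash
python3 g.py .506 .3975 .2182
python3 - <<'E'
from h import *
p=bot.read_camera("side"); im=p["color"][:,:,::-1]; x,y=map(int,project(p,[[.506,.4,.2]])[0])
cv2.imwrite("pics/s7.png",cv2.resize(im[y-45:y+45,x-60:x+60],(640,480),interpolation=cv2.INTER_CUBIC))
E
```

```text
t 21.1 tcp [0.5067 0.3976 0.2299] F [ 0.6  0.6 -0.4] w 0.266 grip 29.64979173266329
yaw err deg (turn units) -0.07 -0.0002 tilt 0.07 q [-0.91  0.43  0.21  1.65 -0.1   1.07  0.89]
shift [ 0.003 -0.     0.058]
```

View pics/s7.png

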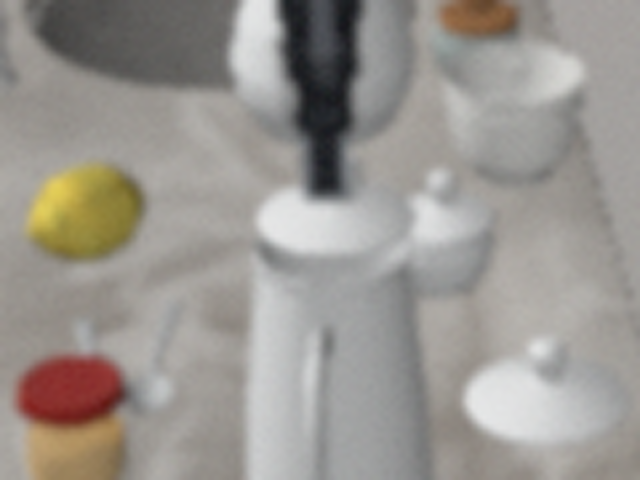

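The lid (257–413, centre 335) is over the pot rim, centre about 333. I lower it.

Request:
apply_moves(deltas=[[1, [0, 0, 0.01], 0], [1, [0, 0, 0.02], 0], [1, [0, 0, 0.03], 0], [1, [0, 0, 0.04], 0], [1, [0, 0, 0.048], 0], [1, [0, 0, 0.054], 0], [1, [0, 0, 0.058], 0], [1, [0, 0, 0.058], 0]])

```text
t: 21.95
eef_pos: [0.5067, 0.3976, 0.218]
tool_rot: [0.0, 0.001, 1.0, 0.0]
contact_force: [0.1, 0.2, 3.4]
gripper_width: 0.274
grasp_force: 29.9
```

Request:
apply_moves(deltas=[[1, [0, 0, 0.004], 0], [0.9, [0, 0, 0.004], 0], [0.7, [0, 0, 0.004], 0], [0.6, [0, 0, 0.004], 0], [0.4, [0, 0, 0.004], 0], [0.4, [0, 0, 0.004], 0], [0.4, [0, 0, 0.004], 0], [0.4, [0, 0, -0.1], 0], [0.4, [0, 0, -0.3], 0], [0.4, [0, 0, -0.4], 0], [0.4, [0, 0, -0.4], 0]])

```text
t: 23.05
eef_pos: [0.5078, 0.3985, 0.3013]
tool_rot: [0.002, 0.001, 1.0, 0.002]
contact_force: [-0.3, 0.2, -0.4]
gripper_width: 0.603
grasp_force: 0.0
```

```bash
python3 g.py .389 .246 .15
```

```text
t 23.05 tcp [0.5078 0.3985 0.3013] F [-0.3  0.2 -0.4] w 0.603 grip 0.0
yaw err deg (turn units) -0.07 -0.0002 tilt 0.38 q [-0.92  0.37  0.22  1.56 -0.08  1.21  0.88]
shift [ 0.597 -0.766  0.75 ]
```

Request:
apply_moves(deltas=[[0.4, [0.14, -0.19, 0], 0], [0.4, [0.3, -0.38, 0], 0], [0.4, [0.45, -0.57, 0], 0], [0.4, [0.595, -0.76, 0], 0], [0.4, [0.595, -0.762, 0.2], 0], [0.4, [0.595, -0.762, 0.4], 0], [0.4, [0.595, -0.762, 0.6], 0], [0.4, [0.595, -0.762, 0.75], 0], [0.4, [0.595, -0.762, 0.9], 0], [0.4, [0.595, -0.762, 0.98], 0], [0.4, [0.595, -0.762, 0.98], 0], [0.4, [0.595, -0.762, 0.98], 0]])

```text
t: 24.25
eef_pos: [0.3869, 0.2448, 0.1013]
tool_rot: [-0.0, 0.001, 1.0, -0.0]
contact_force: [1.6, -0.6, 0.5]
gripper_width: 0.599
grasp_force: 0.0
```

```bash
python3 g.py .389 .246 .030
python3 - <<'E'
from h import *
ps=[bot.read_camera(n) for n in("side","top")]; T=[]
for p,X in zip(ps,([.45,.33,.12],[.506,.4,.22])):
    im=p["color"][:,:,::-1]; u=project(p,[X])[0]; x,y=map(int,u)
    c=im[y-50:y+55,x-70:x+70]; T.append(cv2.resize(c,(400,300),interpolation=cv2.INTER_CUBIC))
cv2.imwrite("pics/s8.png",np.hstack(T))
E
```

```text
t 24.25 tcp [0.3869 0.2448 0.1013] F [ 1.6 -0.6  0.5] w 0.599 grip 0.0
yaw err deg (turn units) -0.06 -0.0002 tilt 0.07 q [-0.87  0.31  0.2   2.19 -0.1   0.65  0.97]
shift [-0.011  0.006  0.357]
```

View pics/s8.png

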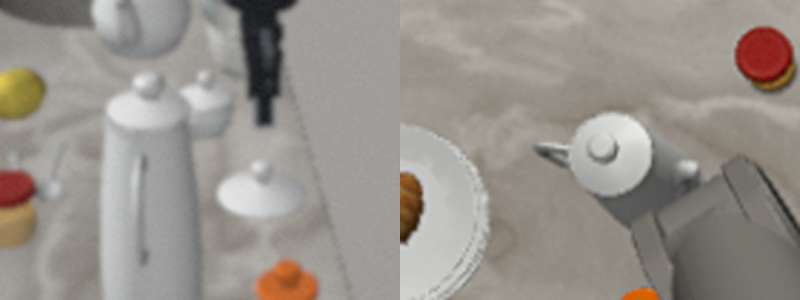

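The coffee lid is home, left tile (148,108) and right tile (610,152). The gripper is over the teapot lid's knob at (262,172), so I take it.

Request:
apply_moves(deltas=[[0.4, [-0.01, 0.006, 0.1], 0], [0.4, [-0.01, 0.006, 0.2], 0], [0.4, [-0.01, 0.006, 0.3], 0], [0.4, [-0.01, 0.006, 0.355], 0], [0.4, [-0.01, 0.006, 0.355], 0], [0.6, [-0.01, 0.006, 0.355], 0], [0.75, [-0.01, 0.006, 0.355], 0], [1, [-0.01, 0.006, 0.355], 0], [1, [-0.01, 0.006, 0.355], 0], [1, [-0.01, 0.006, 0.355], 0], [1, [-0.01, 0.006, 0.355], 0]])

```text
t: 25.45
eef_pos: [0.3898, 0.2468, 0.0315]
tool_rot: [0.001, 0.001, 1.0, 0.001]
contact_force: [-0.2, -0.2, 8.0]
gripper_width: 0.215
grasp_force: 29.3
```

Request:
apply_moves(deltas=[[1, [0, 0, -0.03], 0], [1, [0, 0, -0.1], 0], [1, [0, 0, -0.25], 0], [1, [0, 0, -0.45], 0], [1, [0, 0, -0.65], 0], [1, [0, -0.05, -0.85], 0], [1, [-0.05, -0.18, -0.95], 0], [1, [-0.1, -0.35, -1], 0], [1, [-0.15, -0.52, -1], 0], [1, [-0.2, -0.7, -1], 0], [1, [-0.25, -0.85, -1], 0], [1, [-0.27, -0.92, -1], 0]])

```text
t: 26.65
eef_pos: [0.4432, 0.0591, 0.231]
tool_rot: [0.0, 0.002, 1.0, -0.0]
contact_force: [-0.6, 0.4, -1.3]
gripper_width: 0.213
grasp_force: 29.6
```

Request:
apply_moves(deltas=[[1, [-0.03, -0.1, 0], 0], [1, [-0.08, -0.25, 0], 0], [1, [-0.13, -0.42, 0], 0], [1, [-0.18, -0.6, 0], 0], [1, [-0.22, -0.75, 0], 0], [1, [-0.25, -0.9, 0], 0], [1, [-0.26, -0.96, 0], 0], [1, [-0.26, -0.96, 0], 0], [1, [-0.26, -0.96, 0], 0]])

```text
t: 27.55
eef_pos: [0.4944, -0.1285, 0.2304]
tool_rot: [-0.0, 0.0, 1.0, 0.0]
contact_force: [-0.8, 0.1, -0.7]
gripper_width: 0.215
grasp_force: 29.6
```

```bash
python3 g.py .495 -.1305 .1355
```

```text
t 27.55 tcp [ 0.4944 -0.1285  0.2304] F [-0.8  0.1 -0.7] w 0.215 grip 29.581429204554297
yaw err deg (turn units) -0.01 -0.0 tilt 0.07 q [-0.35  0.22  0.57  1.97 -0.14  0.98  1.86]
shift [-0.003 -0.011  0.474]
```

Request:
apply_moves(deltas=[[1, [-0.003, -0.011, 0.08], 0], [1, [-0.003, -0.011, 0.18], 0], [1, [-0.003, -0.011, 0.28], 0], [1, [-0.003, -0.011, 0.34], 0], [1, [-0.003, -0.011, 0.38], 0], [1, [-0.003, -0.011, 0.41], 0], [1, [-0.003, -0.011, 0.43], 0], [1, [-0.003, -0.011, 0.43], 0], [1, [-0.003, -0.011, 0.43], 0]])

```text
t: 28.45
eef_pos: [0.4957, -0.1321, 0.1449]
tool_rot: [0.0, 0.001, 1.0, -0.0]
contact_force: [0.2, -0.0, 0.1]
gripper_width: 0.212
grasp_force: 29.6
```

```bash
python3 g.py .495 -.1305 .1355
python3 - <<'E'
from h import *
p=bot.read_camera("side"); im=p["color"][:,:,::-1]; x,y=map(int,project(p,[[.495,-.13,.1]])[0])
cv2.imwrite("pics/s9.png",cv2.resize(im[y-36:y+36,x-48:x+48],(640,480),interpolation=cv2.INTER_CUBIC))
E
```

```text
t 28.45 tcp [ 0.4957 -0.1321  0.1449] F [ 0.2 -0.   0.1] w 0.212 grip 29.578249030164443
yaw err deg (turn units) -0.07 -0.0002 tilt 0.04 q [-0.29  0.35  0.53  2.05 -0.24  0.8   1.95]
shift [0.003 0.008 0.047]
```

View pics/s9.png

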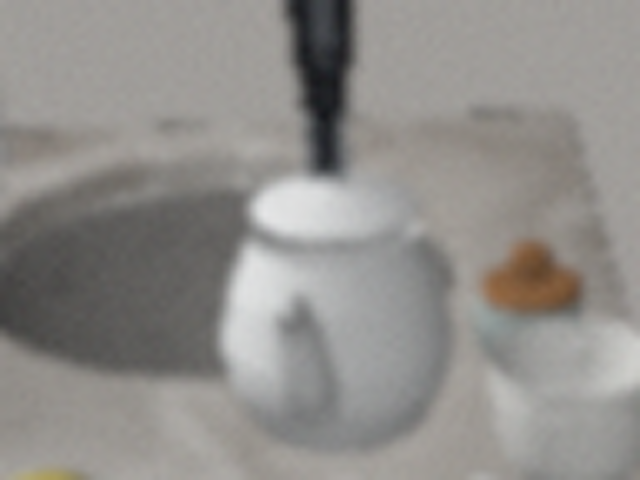

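The lid (247–415, centre 331) is over the pot body, centre 335. I shift it 1–2 mm towards the robot and lower it.

Request:
apply_moves(deltas=[[1, [0.007, 0.006, 0.01], 0], [1, [0.007, 0.006, 0.02], 0], [1, [0.007, 0.006, 0.028], 0], [1, [0.007, 0.006, 0.036], 0], [1, [0.007, 0.006, 0.042], 0], [1, [0.007, 0.006, 0.047], 0], [1, [0.007, 0.006, 0.047], 0], [1, [0.007, 0.006, 0.047], 0]])

```text
t: 29.3
eef_pos: [0.4944, -0.1309, 0.1357]
tool_rot: [0.0, 0.001, 1.0, 0.0]
contact_force: [-1.3, 1.4, 5.9]
gripper_width: 0.211
grasp_force: 30.1
```

Contact is felt at the expected height, so I release and withdraw well clear.

Request:
apply_moves(deltas=[[1, [0, 0, 0.002], 0], [0.9, [0, 0, 0.002], 0], [0.7, [0, 0, 0.002], 0], [0.6, [0, 0, 0.002], 0], [0.4, [0, 0, 0.002], 0], [0.4, [0, 0, 0.002], 0], [0.4, [0, 0, 0.002], 0], [0.4, [0, 0, -0.1], 0], [0.4, [0, 0, -0.3], 0], [0.4, [0, 0, -0.55], 0], [0.4, [0, 0, -0.8], 0], [0.4, [0, 0, -0.8], 0]])

```text
t: 30.5
eef_pos: [0.4975, -0.132, 0.3017]
tool_rot: [0.006, 0.001, 1.0, -0.0]
contact_force: [-0.5, -0.7, -0.4]
gripper_width: 0.6
grasp_force: 0.0
```

Request:
apply_moves(deltas=[[0.4, [0, 0.25, 0], 0], [0.4, [0, 0.5, 0], 0], [0.4, [0, 0.75, 0], 0], [0.4, [0, 1, 0], 0], [0.4, [0, 1, 0], 0], [0.4, [0, 1, 0], 0]])

```text
t: 31.1
eef_pos: [0.4938, 0.0702, 0.2946]
tool_rot: [-0.0, -0.001, 1.0, -0.0]
contact_force: [-0.3, -0.4, 0.1]
gripper_width: 0.601
grasp_force: 0.0
```

Request:
apply_moves(deltas=[[0.4, [0, 0.25, 0], 0], [0.4, [0, 0.5, 0], 0], [0.4, [0, 0.75, 0], 0], [0.4, [0, 1, 0], 0], [0.4, [0, 1, 0], 0], [0.4, [0, 1, 0], 0]])

```text
t: 31.7
eef_pos: [0.4947, 0.2685, 0.2945]
tool_rot: [-0.0, 0.0, 1.0, -0.001]
contact_force: [0.3, -1.4, -0.4]
gripper_width: 0.598
grasp_force: 0.0
```

```bash
python3 g.py
python3 - <<'E'
from h import *
p=bot.read_camera("top"); im=p["color"][:,:,::-1]; tiles=[]
L=dict(teapot=([.4945,-.13,.114],.045),coffee=([.505,.3985,.2],.0365),sugar=([.4335,.09,.041],.031),salt=([.384,-.2015,.039],.029))
for n,(c,r) in L.items():
    s,f=fit(p,np.array(c),r,.012); print(n,(f-c).round(4),round(s,1))
    ctr=project(p,c)[0]; M=np.array([[5,0,150-5*ctr[0]],[0,5,150-5*ctr[1]]])
    tiles.append(cv2.warpAffine(im,M,(300,300),flags=cv2.INTER_CUBIC))
cv2.imwrite("pics/f.png",np.vstack([np.hstack(tiles[:2]),np.hstack(tiles[2:])]))
E
```

```text
t 31.7 tcp [0.4947 0.2685 0.2945] F [ 0.3 -1.4 -0.4] w 0.598 grip 0.0
yaw err deg (turn units) -0.05 -0.0002 tilt 0.09 q [-0.87  0.24  0.31  1.77 -0.08  1.15  1.04]
teapot [-0.003 -0.001  0.   ] 38.7
coffee [0.    0.001 0.   ] 14.3
sugar [ 0.    -0.001  0.   ] 30.6
salt [-0.001  0.001  0.   ] 35.4
```

View pics/f.png

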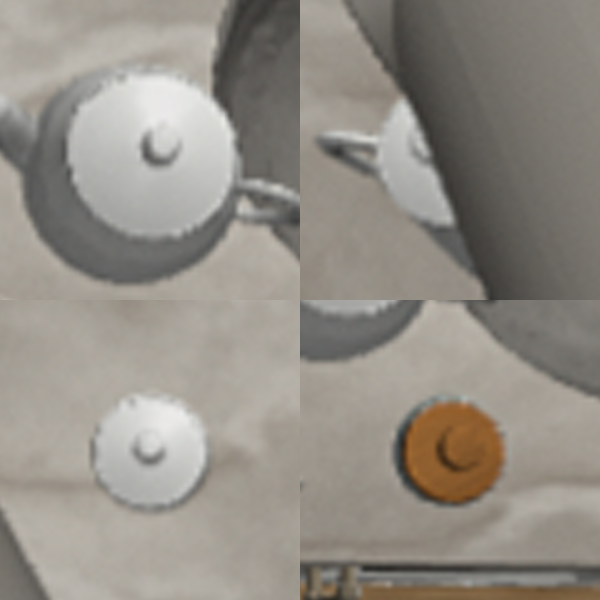

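All four lids fit within 3 mm of their mouth centres: teapot (150,155), coffee pot (420,155, partly hidden by the arm but seen home earlier), sugar bowl (149,452) and salt pot (453,452). I hand in.

```bash
python3 -c "
from station import bot
print(bot.hand_in())"
```

```text
the job is handed in; nothing more can be done
None
```

I put all four lids back on their own vessels and handed the job in at about 32 s; in the last pictures they look level and seated, within about 3 mm of the mouth centres, but the hand-in call returned no verdict.

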